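# Circlip onto the axle stub

### The arm

A 6-joint arm with a two-finger parallel gripper is mounted at the origin on the work surface. World frame = base frame: x ahead of the robot, y to its left, z up, the work surface at z = 0. Lengths are in mm, angles in rad, forces in N, time in s.
With the tool pointing down it reaches from about 300 to 775 mm from the base axis. Payload 14.6 kg.
Tool frame: the origin (TCP) lies at the very end of the fingers, on their centre line; the grasp point (between the pads) lies 19 mm behind it; z points along the fingers, y is the line along which they close (so a half turn about z gives the same grasp; the last joint's range is limited). The gripper opens to 94 mm and grips with 3 to 60 N. Pads are 16 mm wide; open, the fingers measure 119 mm over their backs; the gripper's body (75 mm by 177 mm) begins 78 mm behind the grasp point.
Start: joints at [-1.228, 0.3, 1.521, -0, 1.321, -0.067], TCP at [219.126, -504.453, 205.446] pointing down, gripper open.
Joint ranges: [-3.03, 3.03], [-0.79, 2.21], [0.23, 2.52], [-1.04, 4.18], [0, 3.07], [-2.55, 2.55]. Speed limits (rad/s): [2.22, 2.22, 2.57, 3.14, 3.14, 3.14].

### API

Orientations are given as [roll, pitch, yaw] about the fixed x, y, z axes, in that order (R = Rz(yaw) Ry(pitch) Rx(roll)).
In Python, from cell import manip, camera, get_calibration gives the robot as it stands.
- The arm moves only by the tool arm_command, never from a script. Its argument "targets" is a list of rows, each an object of numbers: "hand": the opening, from -1 (shut) to 1 (fully open), so that 0 is half open; "x", "y", "z": the shift along the tool's x, y, z in m; "yaw": the turn about the tool's z in rad. In form: [{"hand": .., "x": .., "y": .., "z": .., "yaw": ..}, ...]. A call has 1 to 10 rows; each row shifts and turns the commanded pose from where the row before left it, along the tool's axes as they then stand; what a row does not reach is not made up. A row lasts 1/10 s, in which the tool goes at most 50 mm and 8.59 degrees, less where a joint would pass 70% of its speed; a pose out of reach is approached as far as the arm can. A call is refused whole if a number of a shift passes 0.05 or a number of a turn 0.15, either way. A call with a gripper value outside its range is refused whole. The fingers move at their own pace and stop on an object; "newtons" is the grip in N (left out, the last holds). Time passes only in rows, so rows that do not move let the fingers close. It gives the time, the measured TCP pose, the force, the opening and the grip force at its end, in the units of the state.
- manip.read_state(): the state, without advancing time (a new reading comes with each control period).
- camera(name): name is "scene" or "side" or "wrist"; returns the picture (384x512x3 uint8, red, green, blue); there is no depth.
- get_calibration(name): a dict with "K" (3x3 intrinsics, pixels), "cam_to_world" (4x4, takes a point from camera to world coordinates). Camera axes: x right, y up, looking along -z (the intrinsics and any distortion apply to the point x, -y, -z); pixel columns grow to the right and rows downward; lengths in mm; the calibration is good to about 2 mm. A picture is of the moment at which its call begins: read the wrist's pose just before it. get_calibration takes no time and is no camera call; for the wrist camera it gives the pose at the moment of the call.
- manip.sign_off(): hands the job in; it is judged then, once.
The state is a dict: "clock": time; "joints": joint angles; "qd": joint speeds; "effort": joint torques, N m; "eef_pos": TCP position; "eef_rot": TCP orientation; "wrist_force": force on the tool from outside, world axes, zero at the start; "moment": the same for the moment, N m; "finger_gap": finger opening in mm; "finger_force": force on a finger pad.
Only numpy, scipy, OpenCV 4.12 (cv2) and the standard library are available. Lean on these libraries where they do the work, as an engineer would, in place of code of your own. Each camera call takes 0.05 s, during which the arm holds its last target. There are 200 camera calls.

### The job

Clear the two wooden offcuts off the brake disc into the green scrap bin. Then take the circlip pliers from their stand, squeeze the handles to spread the circlip and slide it down over the axle stub until it lies on the blue washer, level with the groove, without forcing it. Finish while still holding the pliers there, upright and squeezed so that the circlip stays spread; do not let go, and leave the other things on the bench where they are.

Things in the scene. Friction and masses are not known exactly. Their poses are not given: they have to be found in the camera images.
- axle: Steel brake disc lying flat, fixed: diameter 240 mm, flat top 45 mm above the bench; origin on its axis at bench level, z up. In its middle a blue washer (diameter 52, 4 mm high) and the upright axle stub: just above the washer a black groove (6 mm high, diameter 26), then a plain flat-topped cylinder, diameter 30, 24 mm high, top 79 mm above the bench.
- groove (a point): Point on the stub's axis at the top face of the blue washer, which is the lower edge of the groove, 49 mm above the bench; the stub's top is 30 mm above this point. The underside of the circlip belongs at this height.
- pliers: Circlip pliers, loose, about 0.2 kg, standing upright in the stand: tips down, red handles up, brass circlip captive on the tips (never comes off). Origin midway between the tips at the circlip's underside; z up along the pliers, y from handle to handle, x towards the circlip, which sticks out level. Pivot boss (diameter 22 mm) 62 mm above the origin. Squeezing the handles along y opens the tips.
- clip (a point): Centre of the circlip at its underside, 26 mm from the pliers' origin along their x. Flat ring 3 mm thick, 5 mm wide, open on the side of the pliers; inner diameter 37, outer 47 mm when fully spread; at rest only about 26 mm across inside, too small for the 30 mm stub. Above it the jaws stay at least 20 mm from its axis.
- grip (a point): Where to take hold: midway between the red grips, 127 mm above the pliers' origin along their z. The grips are 14 mm wide in x, 9 mm thick, and reach from 92 to 152 mm above the origin. Here they measure about 57 mm over their outsides at rest and 32 mm fully squeezed, at a firm stop. Lean outwards by 11 degrees at rest, upright when squeezed; at their tops 66 mm over all at rest.
- clip_l (a joint): Opening of the circlip's left half (rad): 0 at rest, 0.25 fully spread. It follows the handles against a spring: about 4 N per handle to start and 16 N at the stop, so a grip of 25 N or more keeps it fully spread; let go, it springs closed.
- clip_r (a joint): Opening of the circlip's right half (rad), likewise: 0 at rest, 0.25 fully spread.
- stand: Wooden stand for the pliers, fixed: foot 12 mm high, about 100 x 85 mm, on which the circlip lies; fences up to 30 mm high at the sides and front (+x), a back board up to 88 mm high, 11 mm behind the pliers' origin. Origin under the place of the pliers' tips at bench level, z up, x the same way as the pliers'. The pliers lift out straight up.
- bin: Green open scrap bin, fixed, 170 x 170 mm, 75 mm high, walls 5 mm, origin at the centre of its underside, z up.
- offcut_a: Wooden offcut, loose, 46 mm long (its x), 28 mm wide (its y), 28 mm high over most of its length, stepping down to 18 mm for the last 20 mm at +x; about 25 g; origin at the centre of its underside. Lies on the brake disc.
- offcut_b: A second offcut of the same shape as offcut_a, on the brake disc.
- spray: Bystander: blue and white spray can, diameter 60 mm, 170 mm high; origin at the centre of its underside.
- jar: Bystander: amber jar, yellow cap, diameter 68 mm, 80 mm high; origin at the centre of its underside.
- hammer: Bystander: hammer lying on the bench along its x.
- wrench: Bystander: wrench lying on the bench along its x, near the robot.
- bearing: Bystander: steel bearing ring, diameter 52 mm, 16 mm high; origin at the centre of its underside.
- socket: Bystander: dark steel socket, diameter 28 mm, 40 mm high; origin at the centre of its underside.

How it is judged (in metres and radians):
On the way, in this order (a step that is already met when the one before it is completed fails the run):
1. both offcuts lie in the scrap bin, let go (x of offcut_a in the frame of bin between -0.08 and 0.08 m and y of offcut_a in the frame of bin between -0.08 and 0.08 m and z of offcut_a in the frame of bin between -0.01 and 0.07 m and x of offcut_b in the frame of bin between -0.08 and 0.08 m and y of offcut_b in the frame of bin between -0.08 and 0.08 m and z of offcut_b in the frame of bin between -0.01 and 0.07 m and contact force between the fingers and offcut_a below 0.3 N and linear speed of each of offcut_a, offcut_b below 0.05 m/s and contact force between the fingers and offcut_b below 0.3 N), for 0.2 s.
2. the circlip is held spread over the end of the axle stub (value of joint each of clip_l, clip_r above 0.2 rad and horizontal distance between clip and groove below 0.015 m and z of clip in the frame of groove above 0.026 m), for 0.05 s.
At the end, for the whole second after the job is handed in: Offcuts in the bin; circlip round the stub (within 6 mm of centre), underside at most 4 mm above the washer, both halves spread over 0.2 rad; pliers upright within 0.12 rad, still, gripped with over 5 N, pressing on the axle with under 25 N (x of offcut_a in the frame of bin between -0.08 and 0.08 m and y of offcut_a in the frame of bin between -0.08 and 0.08 m and z of offcut_a in the frame of bin between -0.01 and 0.07 m and x of offcut_b in the frame of bin between -0.08 and 0.08 m and y of offcut_b in the frame of bin between -0.08 and 0.08 m and z of offcut_b in the frame of bin between -0.01 and 0.07 m and value of joint each of clip_l, clip_r above 0.2 rad and horizontal distance between clip and groove below 0.006 m and z of clip in the frame of groove between -0.002 and 0.004 m and angle between pliers's own z axis and vertical below 0.12 rad and contact force between the fingers and pliers above 5 N and contact force between pliers and axle below 25 N and linear speed of pliers below 0.02 m/s); the arm keeps its last pose, push and grip.
It fails at once if a bystander is displaced by more than 30 mm (distance of any of spray, jar, hammer, wrench, bearing, socket from where it was at the start of the episode above 0.03 m).
It fails at once if the pliers are forced against the axle with more than 50 N (contact force between pliers and axle above 50 N).
It also fails if it takes over 67 s, if anything falls off the work surface, if the arm or the gripper's body presses on something with over 40 N, if the wrist force passes 120 N, or if a joint passes its speed limit or range.

## Working session

There is one attempt and no reset: what is moved stays moved. The work goes in short steps, Python scripts to look and compute and a tool call to move; the robot and the scene stay as the last step left them, time stands still between calls to the robot, and variables do not carry over. Pictures are saved under pics/ and viewed, at most 12 in all, crops included, and the job is handed in when it is done.

Besides the shell and the picture viewer there is one more tool, called after "Call:" as name(argument=value, ...) on one line, values as JSON. arm_command: Moves the arm, as the interface text tells. Its arguments: {"type":"object","properties":{"targets":{"type":"array"},"newtons":{"type":"number"}},"required":["targets"]}

```bash
mkdir -p pics; ls; cat > h.py <<'E'
import numpy as np, cv2
from cell import manip, camera, get_calibration
def snap(n,f):
    c=get_calibration(n); im=camera(n); cv2.imwrite(f'pics/{f}.png',im[:,:,::-1]); np.savez(f'pics/{f}.npz',im=im,K=c['K'],T=c['cam_to_world']); return im
def load(f):
    d=np.load(f'pics/{f}.npz'); return d['im'],d['K'],d['T']
def ray(f,u,v):
    _,K,T=load(f); p=np.linalg.solve(K,[u,v,1.]); d=T[:3,:3]@np.array([p[0],-p[1],-p[2]]); return T[:3,3],d
def plane(f,u,v,z):
    o,d=ray(f,u,v); return o+d*(z-o[2])/d[2]
def tri(*obs):
    A=np.zeros((3,3));b=np.zeros(3);L=[]
    for f,u,v in obs:
        o,d=ray(f,u,v); d=d/np.linalg.norm(d); P=np.eye(3)-np.outer(d,d); A+=P;b+=P@o;L.append((o,P))
    x=np.linalg.solve(A,b); return x,[np.linalg.norm(P@(x-o)) for o,P in L]
def proj(f,p):
    _,K,T=load(f); q=T[:3,:3].T@(np.array(p,float)-T[:3,3]); w=K@np.array([q[0],-q[1],-q[2]]); return w[:2]/w[2]
E
python3 - <<'E'
from h import *
print(manip.read_state())
a=[snap(n,n+'0') for n in('scene','side','wrist')]
for n in('scene','side','wrist'):
    c=get_calibration(n);print(n,c.keys(),np.round(c['cam_to_world'],2).tolist(),np.round(c['K'],1).tolist())
E
```

```text
pics
{'clock': 0.0, 'joints': array([-1.22762782e+00,  3.00465367e-01,  1.52158641e+00, -4.19868454e-05,
        1.32073681e+00, -6.66231941e-02]), 'qd': array([ 3.99167947e-04,  3.98094184e-04, -7.90800930e-04, -3.15405141e-05,
       -1.91622848e-04, -1.07777304e-03]), 'effort': array([ 1.40397956e-04, -5.31810915e+01, -3.52736056e+01,  7.07768463e-02,
        2.42942985e-02, -9.88931151e-05]), 'eef_pos': array([ 219.01247473, -504.21227473,  204.88723388]), 'eef_rot': array([-3.14039666e+00, -3.90399850e-05,  4.09802095e-01]), 'wrist_force': array([-0.18975693,  0.49513293, -0.22479995]), 'moment': array([ 0.01993962, -0.02938105,  0.04074674]), 'finger_force': 0.0, 'finger_gap': 94.11737507971623}
scene dict_keys(['K', 'cam_to_world']) [[0.19, -0.55, 0.81, 1491.27], [0.98, 0.11, -0.16, -142.89], [0.0, 0.83, 0.56, 741.62], [0.0, 0.0, 0.0, 1.0]] [[425.7, 0.0, 247.0], [0.0, 425.7, 184.0], [0.0, 0.0, 1.0]]
side dict_keys(['K', 'cam_to_world']) [[-0.99, 0.09, -0.13, 417.24], [-0.16, -0.63, 0.76, 995.24], [-0.01, 0.78, 0.63, 911.16], [0.0, 0.0, 0.0, 1.0]] [[473.4, 0.0, 252.0], [0.0, 473.4, 191.8], [0.0, 0.0, 1.0]]
wrist dict_keys(['K', 'cam_to_world']) [[0.4, 0.89, 0.21, 279.61], [-0.92, 0.39, 0.09, -477.11], [-0.0, -0.23, 0.97, 384.71], [0.0, 0.0, 0.0, 1.0]] [[272.7, 0.0, 257.0], [0.0, 272.7, 192.6], [0.0, 0.0, 1.0]]
```

View pics/scene0.png

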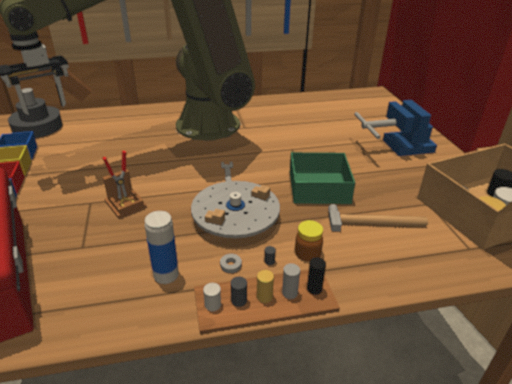

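View pics/side0.png

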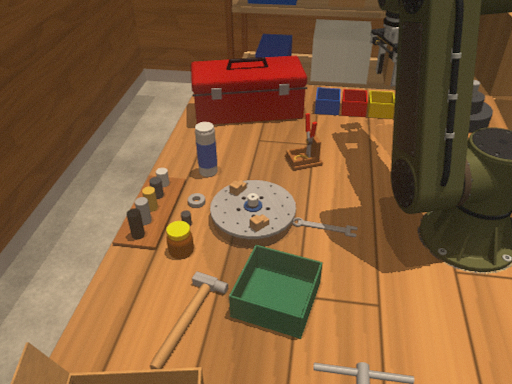

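The scene view shows the disc at (235,208), offcuts at (215,216) and (261,192), bin (321,178) and pliers (120,185). The side view shows the disc at (253,208), offcuts (238,187) and (259,222), bin (276,290) and pliers (310,140). I'll enlarge both.

```bash
python3 - <<'E'
from h import *
a,_,_=load('scene0'); b,_,_=load('side0')
def cr(im,x,y,w,h,s): return cv2.resize(im[y:y+h,x:x+w],None,fx=s,fy=s,interpolation=cv2.INTER_CUBIC)
top=np.hstack([cr(a,187,175,100,70,4),cr(b,205,170,100,70,4)])
bot=np.hstack([cr(a,95,148,66,54,6)[:, :396],cr(b,275,108,66,54,6)])
c=np.zeros((280+324,800,3),np.uint8)[:600]; c[:280]=top; c[280:600,:792]=bot[:320]
cv2.imwrite('pics/crop0.png',c[:,:,::-1])
for n,im in(('scene0',a),('side0',b)):
    hsv=cv2.cvtColor(im,cv2.COLOR_RGB2HSV)
    for nm,lo,hi in(('blue',(100,120,40),(125,255,255)),('red',(0,200,90),(4,255,255)),('green',(60,80,20),(90,255,255))):
        m=cv2.inRange(hsv,lo,hi); k,l,s,ct=cv2.connectedComponentsWithStats(m)
        print(n,nm,[(s[i].tolist(),ct[i].round(1).tolist()) for i in range(1,k) if s[i][4]>12])
E
```

```text
scene0 blue [([284, 0, 6, 33, 119], [286.7, 15.8]), ([384, 101, 52, 54, 1656], [410.2, 128.9]), ([0, 131, 36, 26, 473], [19.5, 139.8]), ([227, 202, 17, 8, 65], [234.8, 206.3]), ([149, 239, 27, 34, 663], [163.0, 257.2])]
scene0 red [([79, 14, 6, 16, 31], [81.0, 21.6]), ([82, 29, 5, 10, 16], [83.6, 33.5]), ([122, 152, 3, 14, 18], [123.4, 158.2]), ([2, 162, 17, 16, 115], [10.3, 168.1]), ([0, 188, 5, 8, 13], [2.1, 191.8]), ([0, 223, 6, 9, 15], [2.1, 226.9]), ([0, 239, 7, 10, 23], [2.4, 242.9]), ([1, 250, 10, 10, 25], [5.5, 254.8])]
scene0 green [([291, 153, 63, 50, 2754], [320.9, 178.1])]
side0 blue [([248, 0, 49, 5, 190], [273.9, 1.5]), ([259, 35, 32, 19, 347], [274.6, 41.8]), ([264, 50, 23, 7, 46], [276.2, 54.2]), ([256, 53, 8, 4, 17], [259.0, 55.0]), ([317, 88, 23, 16, 87], [327.2, 97.2]), ([320, 88, 16, 5, 22], [327.8, 89.4])]
side0 red [([191, 56, 116, 34, 2790], [247.4, 72.7]), ([218, 90, 86, 29, 748], [263.6, 101.9]), ([342, 90, 25, 27, 462], [354.0, 102.5]), ([306, 114, 4, 17, 57], [307.3, 122.4]), ([311, 122, 6, 12, 31], [313.5, 126.8])]
side0 green [([248, 249, 7, 12, 13], [251.0, 254.9]), ([241, 268, 74, 50, 2225], [277.8, 292.2])]
```

View pics/crop0.png

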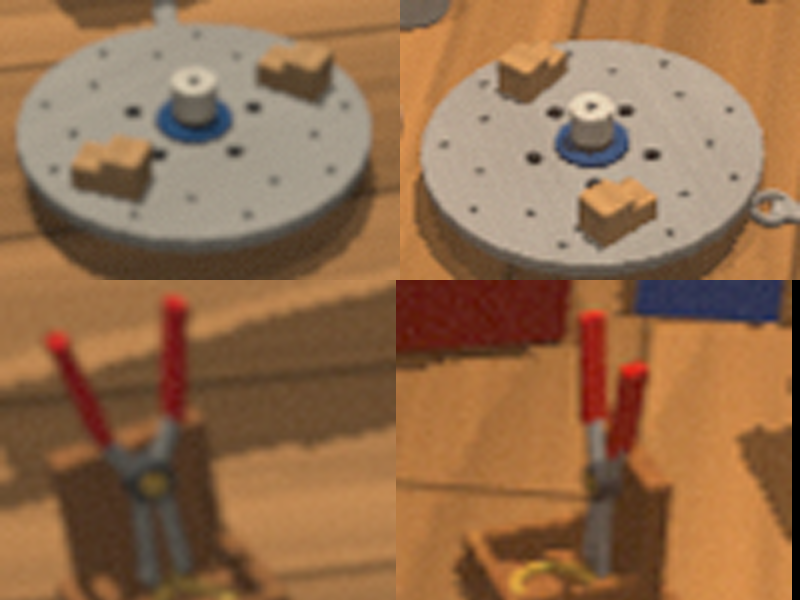

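View pics/wrist0.png

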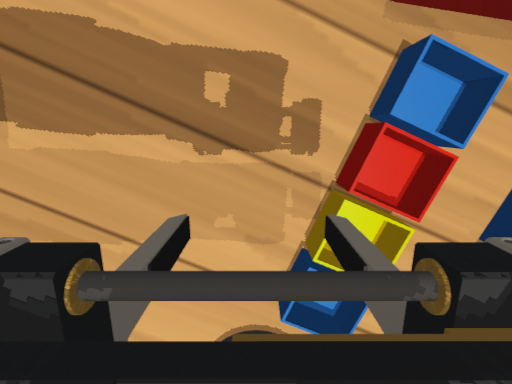

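The crops show the stub tops at (194,77) and (592,102), with an offcut on either side of each. The pliers' handle tops are at (57,342)/(175,303) in the scene crop and (594,315)/(634,370) in the side crop. The wrist view shows only bench and bins so far.

```bash
python3 - <<'E'
from h import *
T=lambda cx,cy:('scene0',187+(cx+.5)/4-.5,175+(cy+.5)/4-.5)
S=lambda cx,cy:('side0',205+(cx-400+.5)/4-.5,170+(cy+.5)/4-.5)
P=lambda cx,cy:('scene0',95+(cx+.5)/6-.5,148+(cy-280+.5)/6-.5)
Q=lambda cx,cy:('side0',275+(cx-396+.5)/6-.5,108+(cy-280+.5)/6-.5)
def show(n,*o): x,e=tri(*o); print(n,x.round(1),np.round(e,1)); return x
show('stubtop',T(194,77),S(592,102))
show('washer',T(194,120),S(592,143))
print('washer planes',plane('scene0',234.8,206,49).round(1))
l=show('hL',P(57,342),Q(594,315)); r=show('hR',P(175,303),Q(634,370)); show('boss',P(153,483),Q(603,478))
print(np.linalg.norm(l-r),(l+r)/2,np.degrees(np.arctan2((r-l)[1],(r-l)[0])))
# offcuts: blob of saturated colour inside disc
for f in('scene0','side0'):
    im,K,_=load(f); h=cv2.cvtColor(im,cv2.COLOR_RGB2HSV)
    m=cv2.inRange(h,(5,80,60),(25,255,255)); k,l_,s,ct=cv2.connectedComponentsWithStats(m)
    for i in range(1,k):
        if 60<s[i][4]<600: print(f,s[i],ct[i].round(1),plane(f,*ct[i],58).round(0))
    g=cv2.inRange(h,(60,80,20),(90,255,255)); k,l_,s,ct=cv2.connectedComponentsWithStats(g); i=1+np.argmax(s[1:,4])
    c=cv2.findContours((l_==i).astype(np.uint8),0,2)[0][0]; hull=cv2.convexHull(c); ap=cv2.approxPolyDP(hull,3,True)[:,0]
    print('bin',[(p.tolist(),plane(f,*p,75).round(0)[:2]) for p in ap])
E
```

```text
stubtop [584.8   7.5  82.1] [1.1 1.1]
washer [584.8   7.5  45.6] [0.4 0.4]
washer planes [595.6   5.1  49. ]
hL [ 461.2 -324.2  158.1] [1.5 1.5]
hR [ 437.  -273.6  157.8] [0.4 0.4]
boss [ 450.3 -297.7   73.3] [2.9 2.9]
56.06133049018946 [ 449.13646284 -298.89817604  157.96046955] 115.60249504198333
scene0 [  8  69  43   9 198] [29.  72.9] [-556. -748.   58.]
scene0 [205 209  20  16 249] [214.9 216.2] [640. -54.  58.]
bin [([292, 153], array([396., 220.])), ([343, 154], array([431., 374.])), ([353, 180], array([573., 347.])), ([350, 202], array([669., 298.])), ([295, 202], array([642., 157.]))]
side0 [455 131  20  18 100] [465.9 138.4] [ -57. -410.   58.]
side0 [448 184  15  13  67] [454.6 190.2] [  25. -125.   58.]
side0 [250 214  19  18 246] [258.4 221.8] [557.  85.  58.]
side0 [369 378  42   6 139] [383.7 381.4] [255. 492.  58.]
bin [([256, 268], array([536., 260.])), ([314, 284], array([400., 288.])), ([302, 317], array([420., 381.])), ([241, 299], array([555., 354.]))]
```

Call:
arm_command(targets=[{"hand": 1, "x": 0.02, "y": -0.01, "z": -0.03}, {"hand": 1, "x": 0.035, "y": -0.02, "z": -0.02}, {"hand": 1, "x": 0.036, "y": -0.0215, "z": -0.02}, {"hand": 1, "x": 0.036, "y": -0.0215, "z": -0.01}, {"hand": 1, "x": 0.036, "y": -0.0215, "z": -0.01}, {"hand": 1, "x": 0.036, "y": -0.0215, "z": 0}, {"hand": 1, "x": 0.036, "y": -0.0215, "z": 0}, {"hand": 1, "x": 0.036, "y": -0.0215, "z": 0}, {"hand": 1, "x": 0.036, "y": -0.0215, "z": 0}, {"hand": 1, "x": 0.036, "y": -0.0215, "z": 0}])

```text
schema error: expected keys hand, x, y, z, yaw
```

Call:
arm_command(targets=[{"hand": 1, "x": 0.036, "y": -0.0215, "z": 0}, {"hand": 1, "x": 0.036, "y": -0.0215, "z": 0}, {"hand": 1, "x": 0.036, "y": -0.0215, "z": 0}, {"hand": 1, "x": 0.036, "y": -0.0215, "z": 0}, {"hand": 1, "x": 0.036, "y": -0.0215, "z": 0}, {"hand": 1, "x": 0.015, "y": -0.01, "z": 0}, {"hand": 1}])

```text
schema error: expected keys hand, x, y, z, yaw
```

```bash
python3 - <<'E'
from h import *
s=manip.read_state();print(s['clock'],s['eef_pos'],s['eef_rot'],s['wrist_force'])
im=snap('wrist','w1')
cv2.imwrite('pics/w1b.png',cv2.resize(im,(800,600),interpolation=cv2.INTER_CUBIC)[:,:,::-1])
E
```

```text
0.15 [ 219.0738826  -504.28060782  205.02004764] [-3.14071227e+00 -8.05944200e-05  4.09789985e-01] [ 0.07782814  0.34531267 -0.09412377]
```

View pics/w1b.png

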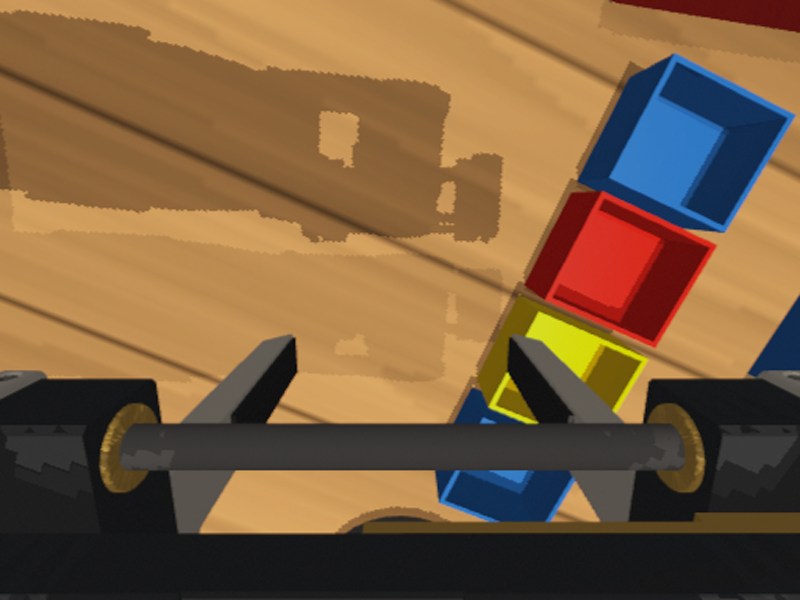

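The move was refused because every row needs all five keys, so the picture still shows the starting bench. The gripper hides the lower part of the view, so I'll stop short of the disc.

Call:
arm_command(targets=[{"hand": 1, "x": 0.02, "y": -0.01, "z": -0.03, "yaw": 0}, {"hand": 1, "x": 0.03, "y": -0.02, "z": -0.03, "yaw": 0}, {"hand": 1, "x": 0.035, "y": -0.022, "z": -0.025, "yaw": 0}, {"hand": 1, "x": 0.035, "y": -0.025, "z": -0.01, "yaw": 0}, {"hand": 1, "x": 0.035, "y": -0.025, "z": -0.01, "yaw": 0}, {"hand": 1, "x": 0.035, "y": -0.025, "z": 0, "yaw": 0}, {"hand": 1, "x": 0.035, "y": -0.025, "z": 0, "yaw": 0}, {"hand": 1, "x": 0.035, "y": -0.025, "z": 0, "yaw": 0}, {"hand": 1, "x": 0.035, "y": -0.025, "z": 0, "yaw": 0}, {"hand": 1, "x": 0.035, "y": -0.025, "z": 0, "yaw": 0}])

```text
clock: 1.2
eef_pos: [431.9, -163.1, 310.5]
eef_rot: [3.141, -0.0, 0.41]
wrist_force: [-0.1, -0.6, 0.0]
finger_gap: 94.2
finger_force: 0.0
```

Call:
arm_command(targets=[{"hand": 1, "x": 0.035, "y": -0.025, "z": 0, "yaw": 0}, {"hand": 1, "x": 0.035, "y": -0.025, "z": 0, "yaw": 0}, {"hand": 1, "x": 0.035, "y": -0.025, "z": 0, "yaw": 0}, {"hand": 1, "x": 0.02, "y": -0.02, "z": 0, "yaw": 0}, {"hand": 1, "x": 0, "y": 0, "z": 0, "yaw": 0}])

```text
clock: 1.7
eef_pos: [508.8, -25.1, 309.9]
eef_rot: [-3.141, 0.001, 0.413]
wrist_force: [0.5, -0.4, 0.2]
finger_gap: 94.0
finger_force: 0.0
```

```bash
python3 - <<'E'
from h import *
s=manip.read_state();print(s['clock'],s['eef_pos'],s['eef_rot'],s['wrist_force'])
im=snap('wrist','w1')
cv2.imwrite('pics/w1c.png',cv2.resize(im,(800,600),interpolation=cv2.INTER_CUBIC)[:,:,::-1])
E
```

```text
1.7 [508.84511928 -25.12166807 309.89302498] [-3.14073000e+00  6.29217130e-04  4.13212459e-01] [ 0.53346921 -0.40515512  0.18456072]
```

View pics/w1c.png

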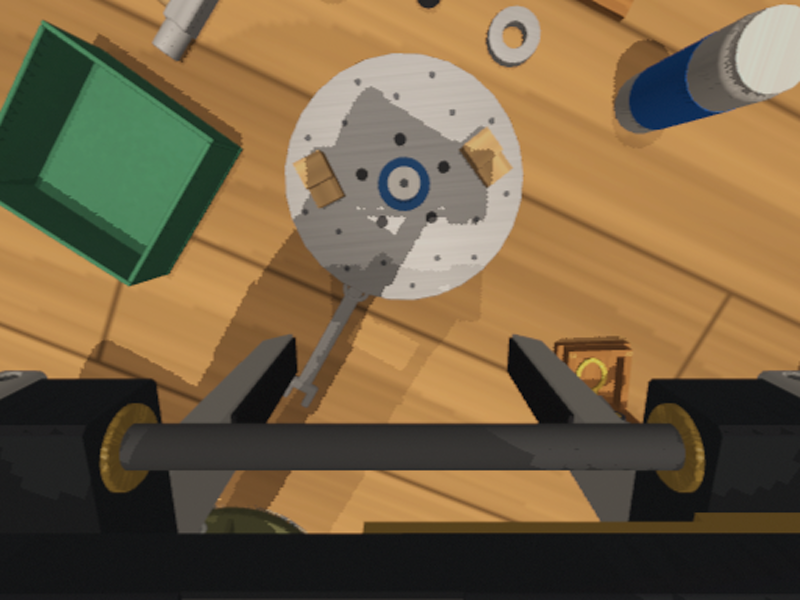

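The wrist view is clear (800-px scale). The stub is at (403,183), offcuts at about (319,179) and (487,157), bin rim at (0..240, 20..285), and the brass circlip in its stand at (592,372). Next I'll measure by masks.

```bash
cat > m.py <<'E'
from h import *
f='w1'; im,K,T=load(f); h=cv2.cvtColor(im,cv2.COLOR_RGB2HSV); s=.64
print('cam',T[:3,3].round(1))
def deg(v): return np.degrees(np.arctan2(v[1],v[0])).round(1)
for nm,(cx,cy) in dict(A=(319,179),B=(487,157)).items():
    m=cv2.inRange(h,(5,75,40),(25,255,255)); w=np.zeros_like(m); cv2.circle(w,(int(cx*s),int(cy*s)),26,255,-1); m&=w
    k,l,st,ct=cv2.connectedComponentsWithStats(m); i=1+np.argmax(st[1:,4]); c=cv2.findContours((l==i).astype(np.uint8),0,2)[0][0]
    W=np.array([plane(f,*p[0],70)[:2] for p in c],np.float32); r=cv2.minAreaRect(W); b=cv2.boxPoints(r)
    print(nm,st[i],np.round(r[0],1),np.round(r[1],1),[ (np.linalg.norm(b[j]-b[j-1]).round(1),deg(b[j]-b[j-1])) for j in(1,2)])
m=cv2.inRange(h,(100,120,40),(125,255,255)); k,l,st,ct=cv2.connectedComponentsWithStats(m)
for i in range(1,k):
    if abs(ct[i]-np.array([403,183])*s).max()<12 and st[i][4]>40:
        c=max(cv2.findContours((l==i).astype(np.uint8),0,2)[0],key=len); W=np.array([plane(f,*p[0],49)[:2] for p in c],np.float32); print('washer',cv2.fitEllipse(W))
m=((h[...,1]<70)&(h[...,2]>60)).astype(np.uint8); k,l,st,ct=cv2.connectedComponentsWithStats(m); i=l[int(150*s),int(400*s)]
c=max(cv2.findContours((l==i).astype(np.uint8),0,2)[0],key=len); W=np.array([plane(f,*p[0],45)[:2] for p in cv2.convexHull(c)],np.float32); print('disc',st[i],cv2.minEnclosingCircle(W))
m=cv2.inRange(h,(22,120,90),(35,255,255)); w=np.zeros_like(m); cv2.circle(w,(int(592*s),int(372*s)),20,255,-1); m&=w
c=np.vstack(cv2.findContours(m,0,2)[0]); W=np.array([plane(f,*p[0],15)[:2] for p in c],np.float32); print('clip',len(c),cv2.minEnclosingCircle(W),cv2.minAreaRect(W))
for p in((42,22),(241,150),(130,284)): print('bin',plane(f,p[0]*s,p[1]*s,75).round(0)[:2])
E
python3 m.py
```

```text
cam [569.4   2.3 489.5]
A [188  96  33  37 681] [554.7  82.5] [47.8 30.5] [(np.float32(30.5), np.float32(-40.4)), (np.float32(47.8), np.float32(49.6))]
B [294  81  34  39 700] [636.3 -54.4] [45.3 32.5] [(np.float32(32.5), np.float32(-28.2)), (np.float32(45.3), np.float32(61.8))]
washer ((583.6310424804688, 7.350604057312012), (48.51697540283203, 49.108341217041016), 126.56779479980469)
disc [  181    34   154   226 17203] ((509.2279052734375, 11.393839836120605), 193.6164093017578)
clip 41 ((477.747314453125, -284.3573303222656), 17.84943199157715) ((482.43963623046875, -283.0335693359375), (24.000688552856445, 35.507110595703125), 16.206249237060547)
bin [581. 348.]
bin [550. 156.]
bin [386. 216.]
```

```bash
python3 - <<'E'
from h import *
s=.64
print([plane('w1',x*s,y*s,5).round(0)[:2] for x,y in((92,62),(210,140),(145,243),(38,180))])
im,_,_=load('w1'); a=cv2.resize(im[:200,:170],None,fx=3,fy=3,interpolation=cv2.INTER_CUBIC)
b,_,_=load('scene0'); b=cv2.resize(b[145:210,285:360],None,fx=3.5,fy=3.5,interpolation=cv2.INTER_CUBIC)
c=np.zeros((600,780,3),np.uint8); c[:600,:510]=a; c[:b.shape[0],515:515+b.shape[1]]=b
q,_,_=load('w1'); d=cv2.resize(q[190:280,345:415],None,fx=3.7,fy=3.7,interpolation=cv2.INTER_CUBIC); c[240:240+d.shape[0],515:515+d.shape[1]]=d
cv2.imwrite('pics/c2.png',c[:,:,::-1])
E
```

```text
[array([567., 351.]), array([543., 216.]), array([408., 250.]), array([428., 376.])]
```

View pics/c2.png

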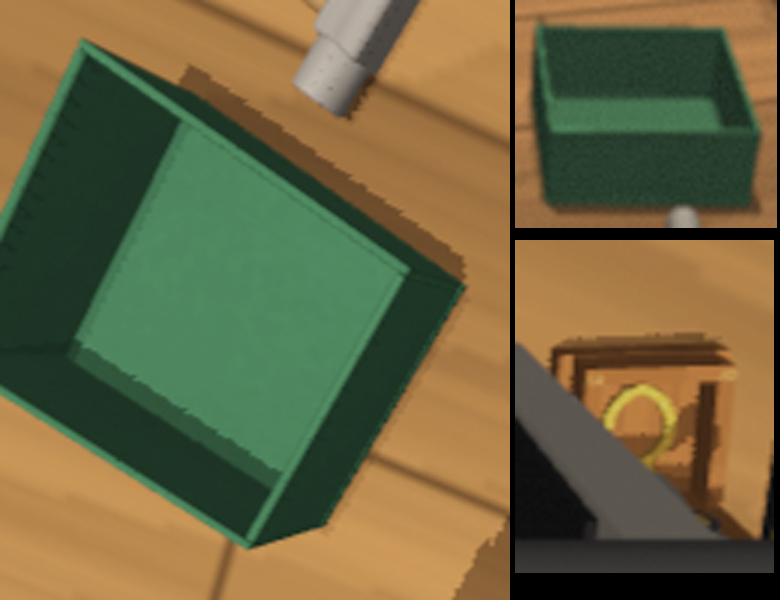

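The crop shows the rim corners at (28,14), (135,89) and (83,182) in wrist pixels, and a base corner at (154,96). In the scene image the rim is at (292,153), (344,154), (354,182), (294,182). The circlip ring is visible, partly behind a finger.

```bash
python3 - <<'E'
from h import *
print([plane('w1',x,y,75).round(0)[:2] for x,y in((28,14),(135,89.3),(82.7,182))], plane('w1',154.3,95.7,0).round(0))
print([plane('scene0',x,y,75).round(0)[:2] for x,y in((292,153),(344.1,153.6),(353.6,182),(294.4,182))])
print('clip',[plane('w1',345+(x-515)/3.7,190+(y-240)/3.7,15).round(1) for x,y in((641,422),(641,388),(677,422),(605,422))])
E
```

```text
[array([581., 346.]), array([548., 184.]), array([385., 217.])] [547. 184.   0.]
[array([396., 220.]), array([430., 378.]), array([583., 345.]), array([552., 182.])]
clip [array([ 475.3, -287. ,   15. ]), array([ 491.2, -277.9,   15. ]), array([ 482.6, -303.6,   15. ]), array([ 468. , -270.4,   15. ])]
```

Call:
arm_command(newtons=20, targets=[{"hand": 0.3, "x": 0.022, "y": -0.02, "z": 0.01, "yaw": 0}, {"hand": 0.3, "x": 0.0225, "y": -0.0205, "z": 0.02, "yaw": 0}, {"hand": 0.3, "x": 0.0225, "y": -0.0205, "z": 0.02, "yaw": 0}, {"hand": 0.3, "x": 0.022, "y": -0.021, "z": 0.02, "yaw": 0}, {"hand": 0.3, "x": 0, "y": 0, "z": 0.03, "yaw": -0.113}, {"hand": 0.3, "x": 0, "y": 0, "z": 0.03, "yaw": -0.113}, {"hand": 0.3, "x": 0, "y": 0, "z": 0.03, "yaw": -0.113}, {"hand": 0.3, "x": 0, "y": 0, "z": 0.03, "yaw": -0.113}, {"hand": 0.3, "x": 0, "y": 0, "z": 0, "yaw": 0}])

```text
clock: 2.65
eef_pos: [555.2, 81.6, 117.0]
eef_rot: [-3.137, 0.005, 0.863]
wrist_force: [-0.3, 0.1, 0.3]
finger_gap: 61.0
finger_force: 0.0
```

Call:
arm_command(targets=[{"hand": 0.3, "x": 0.002, "y": 0, "z": 0.03, "yaw": 0}, {"hand": 0.3, "x": 0, "y": 0, "z": 0.025, "yaw": 0}, {"hand": 0.3, "x": 0, "y": 0, "z": 0.008, "yaw": 0}, {"hand": 0.3, "x": 0, "y": 0, "z": 0, "yaw": 0}])

```text
clock: 3.05
eef_pos: [558.5, 83.9, 58.0]
eef_rot: [-3.141, 0.0, 0.859]
wrist_force: [-0.0, 0.5, -0.6]
finger_gap: 61.2
finger_force: 0.0
```

Call:
arm_command(targets=[{"hand": 0.3, "x": 0, "y": 0, "z": 0.006, "yaw": 0}, {"hand": -0.6, "x": 0, "y": 0, "z": 0, "yaw": 0}, {"hand": -0.6, "x": 0, "y": 0, "z": 0, "yaw": 0}, {"hand": -0.6, "x": 0, "y": 0, "z": 0, "yaw": 0}, {"hand": -0.6, "x": 0, "y": 0, "z": 0, "yaw": 0}, {"hand": -0.6, "x": 0, "y": 0, "z": 0, "yaw": 0}])

```text
clock: 3.65
eef_pos: [558.6, 84.4, 51.7]
eef_rot: [3.141, -0.0, 0.862]
wrist_force: [-0.0, 0.8, 1.3]
finger_gap: 27.7
finger_force: 20.0
```

Call:
arm_command(targets=[{"hand": -0.6, "x": 0, "y": 0, "z": -0.03, "yaw": 0}, {"hand": -0.6, "x": 0, "y": 0, "z": -0.04, "yaw": 0}, {"hand": -0.6, "x": 0.01, "y": -0.015, "z": -0.04, "yaw": 0}, {"hand": -0.6, "x": 0.02, "y": -0.032, "z": 0, "yaw": 0}, {"hand": -0.6, "x": 0.02, "y": -0.032, "z": 0, "yaw": 0}, {"hand": -0.6, "x": 0.02, "y": -0.032, "z": 0, "yaw": 0}, {"hand": -0.6, "x": 0.02, "y": -0.032, "z": 0, "yaw": 0}, {"hand": -0.6, "x": 0.02, "y": -0.032, "z": 0, "yaw": 0}, {"hand": -0.6, "x": 0.009, "y": -0.018, "z": 0, "yaw": 0}, {"hand": -0.6, "x": 0, "y": 0, "z": 0, "yaw": 0}])

```text
clock: 4.65
eef_pos: [488.3, 302.3, 161.4]
eef_rot: [-3.141, 0.0, 0.865]
wrist_force: [0.2, -0.4, 0.2]
finger_gap: 28.1
finger_force: 20.0
```

Call:
arm_command(targets=[{"hand": -0.6, "x": 0, "y": 0, "z": 0.04, "yaw": 0}, {"hand": -0.6, "x": 0, "y": 0, "z": 0.045, "yaw": 0}, {"hand": -0.6, "x": 0, "y": 0, "z": 0.035, "yaw": 0}, {"hand": -0.6, "x": 0, "y": 0, "z": 0.018, "yaw": 0}, {"hand": -0.6, "x": 0, "y": 0, "z": 0, "yaw": 0}, {"hand": -0.6, "x": 0, "y": 0, "z": 0, "yaw": 0}])

```text
clock: 5.25
eef_pos: [490.0, 299.9, 24.2]
eef_rot: [3.141, -0.0, 0.861]
wrist_force: [0.2, 0.6, -0.0]
finger_gap: 27.5
finger_force: 20.0
```

Call:
arm_command(targets=[{"hand": 0.2, "x": 0, "y": 0, "z": 0, "yaw": 0}, {"hand": 0.2, "x": 0, "y": 0, "z": 0, "yaw": 0}, {"hand": 0.2, "x": 0, "y": 0, "z": -0.02, "yaw": 0}, {"hand": 0.2, "x": 0, "y": 0, "z": -0.045, "yaw": 0}, {"hand": 0.2, "x": 0, "y": 0, "z": -0.045, "yaw": -0.1}, {"hand": 0.2, "x": 0, "y": 0, "z": -0.045, "yaw": -0.118}, {"hand": 0.2, "x": 0, "y": 0, "z": 0, "yaw": 0}])

```text
clock: 5.95
eef_pos: [491.5, 301.5, 185.8]
eef_rot: [3.135, -0.009, 1.084]
wrist_force: [0.4, 0.1, 0.7]
finger_gap: 56.5
finger_force: 0.0
```

```bash
python3 - <<'E'
from h import *
f='scene0'
print(plane(f,165,282,0).round(0),plane(f,159,220,170).round(0))
print(plane('side0',205.5,131,170).round(0),plane('side0',208,173,0).round(0))
print(plane('w1',805*.64,50*.64,170).round(0))
s=manip.read_state();p=s['eef_pos'];a=s['eef_rot'][2];print(p,a)
d=np.array([638.7,-50])-p[:2];print(d@[np.cos(a),np.sin(a)],d@[np.sin(a),-np.cos(a)])
E
```

```text
[ 786. -192.    0.] [ 770. -186.  170.]
[ 751. -163.  170.] [ 760. -182.    0.]
[ 769. -207.  170.]
[491.4757863  301.45932678 185.80843301] 1.0837313801451138
-241.68228832440533 294.59853867054795
```

Call:
arm_command(targets=[{"hand": 0.2, "x": -0.0275, "y": 0.0335, "z": 0, "yaw": 0}, {"hand": 0.2, "x": -0.0275, "y": 0.0335, "z": 0, "yaw": 0}, {"hand": 0.2, "x": -0.0275, "y": 0.0335, "z": 0, "yaw": 0}, {"hand": 0.2, "x": -0.0275, "y": 0.0335, "z": 0, "yaw": 0}, {"hand": 0.2, "x": -0.0275, "y": 0.0335, "z": 0, "yaw": 0}, {"hand": 0.2, "x": -0.0275, "y": 0.0335, "z": 0, "yaw": 0}, {"hand": 0.2, "x": -0.0275, "y": 0.0335, "z": 0, "yaw": 0}, {"hand": 0.2, "x": -0.0275, "y": 0.0335, "z": 0.02, "yaw": 0}, {"hand": 0.2, "x": -0.0215, "y": 0.0265, "z": 0.03, "yaw": 0}, {"hand": 0.2, "x": 0, "y": 0, "z": 0.03, "yaw": 0}])

```text
clock: 6.95
eef_pos: [636.1, -55.5, 97.4]
eef_rot: [3.14, -0.0, 1.075]
wrist_force: [0.8, 1.4, -0.2]
finger_gap: 56.4
finger_force: 0.0
```

Call:
arm_command(targets=[{"hand": 0.2, "x": 0, "y": 0, "z": 0.01, "yaw": 0}, {"hand": 0.2, "x": 0, "y": 0, "z": 0, "yaw": 0}, {"hand": 0.2, "x": 0, "y": 0, "z": 0, "yaw": 0}])

```text
clock: 7.25
eef_pos: [635.8, -50.8, 90.1]
eef_rot: [3.14, -0.001, 1.081]
wrist_force: [0.4, -0.3, 1.3]
finger_gap: 56.3
finger_force: 0.0
```

Call:
arm_command(targets=[{"hand": 0.2, "x": 0.002, "y": 0.002, "z": 0.02, "yaw": 0}, {"hand": 0.2, "x": 0, "y": 0, "z": 0.015, "yaw": 0}, {"hand": 0.2, "x": 0, "y": 0, "z": 0.003, "yaw": 0}, {"hand": -0.6, "x": 0, "y": 0, "z": 0, "yaw": 0}, {"hand": -0.6, "x": 0, "y": 0, "z": 0, "yaw": 0}, {"hand": -0.6, "x": 0, "y": 0, "z": 0, "yaw": 0}, {"hand": -0.6, "x": 0, "y": 0, "z": 0, "yaw": 0}, {"hand": -0.6, "x": 0, "y": 0, "z": 0, "yaw": 0}])

```text
clock: 8.05
eef_pos: [638.3, -50.7, 51.1]
eef_rot: [3.141, -0.0, 1.08]
wrist_force: [-1.6, 0.5, 4.4]
finger_gap: 27.7
finger_force: 20.0
```

Call:
arm_command(targets=[{"hand": -0.6, "x": 0, "y": 0, "z": -0.03, "yaw": 0}, {"hand": -0.6, "x": 0, "y": 0, "z": -0.045, "yaw": 0}, {"hand": -0.6, "x": 0, "y": 0, "z": -0.045, "yaw": 0}, {"hand": -0.6, "x": 0.0235, "y": -0.0355, "z": 0, "yaw": 0}, {"hand": -0.6, "x": 0.0235, "y": -0.0355, "z": 0, "yaw": 0}, {"hand": -0.6, "x": 0.0235, "y": -0.0355, "z": 0, "yaw": 0}, {"hand": -0.6, "x": 0.0235, "y": -0.0355, "z": 0, "yaw": 0}, {"hand": -0.6, "x": 0.0235, "y": -0.0355, "z": 0, "yaw": 0}, {"hand": -0.6, "x": 0.0235, "y": -0.0355, "z": 0, "yaw": 0}, {"hand": -0.6, "x": 0.0235, "y": -0.0355, "z": 0, "yaw": 0}])

```text
clock: 9.05
eef_pos: [495.3, 212.9, 170.7]
eef_rot: [3.141, -0.0, 1.08]
wrist_force: [1.7, 0.5, 0.5]
finger_gap: 28.0
finger_force: 20.0
```

Call:
arm_command(targets=[{"hand": -0.6, "x": 0.0225, "y": -0.036, "z": 0, "yaw": 0}, {"hand": -0.6, "x": 0, "y": 0, "z": 0, "yaw": 0}, {"hand": -0.6, "x": 0, "y": 0, "z": 0, "yaw": 0}])

```text
clock: 9.35
eef_pos: [475.0, 248.8, 170.6]
eef_rot: [3.141, -0.0, 1.081]
wrist_force: [-0.3, 0.0, -0.6]
finger_gap: 27.8
finger_force: 20.0
```

Call:
arm_command(targets=[{"hand": -0.6, "x": 0, "y": 0, "z": 0.045, "yaw": 0}, {"hand": -0.6, "x": 0, "y": 0, "z": 0.045, "yaw": 0}, {"hand": -0.6, "x": 0, "y": 0, "z": 0.035, "yaw": 0}, {"hand": -0.6, "x": 0, "y": 0, "z": 0.019, "yaw": 0}, {"hand": -0.6, "x": 0, "y": 0, "z": 0, "yaw": 0}, {"hand": -0.6, "x": 0, "y": 0, "z": 0, "yaw": 0}, {"hand": 0.1, "x": 0, "y": 0, "z": 0, "yaw": 0}, {"hand": 0.1, "x": 0, "y": 0, "z": 0, "yaw": 0}, {"hand": 0.1, "x": 0, "y": 0, "z": -0.01, "yaw": 0}])

```text
clock: 10.25
eef_pos: [475.0, 248.2, 36.7]
eef_rot: [-3.141, 0.001, 1.08]
wrist_force: [-0.4, 0.4, 0.0]
finger_gap: 48.3
finger_force: 0.0
```

Call:
arm_command(targets=[{"hand": 0.1, "x": 0, "y": 0, "z": -0.03, "yaw": 0}, {"hand": 0.1, "x": 0, "y": 0, "z": -0.045, "yaw": 0}, {"hand": 0.1, "x": 0, "y": 0, "z": -0.045, "yaw": 0.12}, {"hand": 1, "x": 0, "y": 0, "z": -0.045, "yaw": 0.14}, {"hand": 1, "x": 0, "y": 0, "z": -0.045, "yaw": 0.14}, {"hand": 1, "x": 0, "y": 0, "z": -0.04, "yaw": 0.14}, {"hand": 1, "x": 0, "y": 0, "z": 0, "yaw": 0.09}, {"hand": 1, "x": 0, "y": 0, "z": 0, "yaw": 0}])

```text
clock: 11.05
eef_pos: [475.2, 248.4, 288.4]
eef_rot: [3.141, -0.003, 0.449]
wrist_force: [0.0, -0.1, -1.5]
finger_gap: 88.1
finger_force: 0.0
```

```bash
python3 - <<'E'
from h import *
s=manip.read_state();p=s['eef_pos'];a=s['eef_rot'][2];print(s['clock'],p,a)
d=np.array([400,-322])-p[:2];print(d@[np.cos(a),np.sin(a)],d@[np.sin(a),-np.cos(a)])
im=snap('side','s2'); im2=snap('scene','sc2')
c=np.hstack([cv2.resize(im[180:340,205:335],None,fx=3,fy=3),cv2.resize(im2[140:215,190:365],None,fx=2,fy=2,)[:480].repeat(1,0) if False else cv2.copyMakeBorder(cv2.resize(im2[145:245,185:365],None,fx=2.2,fy=2.2),0,480-220,0,0,cv2.BORDER_CONSTANT)])
cv2.imwrite('pics/c3.png',c[:,:,::-1]);print(c.shape)
E
```

```text
11.05 [475.17318133 248.38287065 288.36276969] 0.44853426199284985
-315.08114818260486 481.3642034701493
(480, 786, 3)
```

View pics/c3.png

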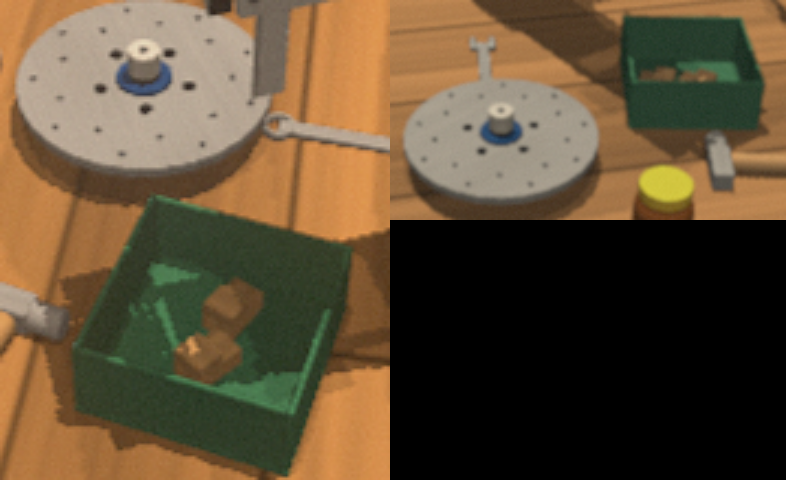

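Both offcuts lie in the bin, and the disc is clear. Now to the pliers.

Call:
arm_command(targets=[{"hand": 1, "x": -0.024, "y": 0.037, "z": 0, "yaw": 0}, {"hand": 1, "x": -0.024, "y": 0.037, "z": 0, "yaw": 0}, {"hand": 1, "x": -0.024, "y": 0.037, "z": 0, "yaw": 0}, {"hand": 1, "x": -0.024, "y": 0.037, "z": 0, "yaw": 0}, {"hand": 1, "x": -0.024, "y": 0.037, "z": 0, "yaw": 0}, {"hand": 1, "x": -0.024, "y": 0.037, "z": 0, "yaw": 0}, {"hand": 1, "x": -0.024, "y": 0.037, "z": 0, "yaw": 0}, {"hand": 1, "x": -0.024, "y": 0.037, "z": 0, "yaw": 0}, {"hand": 1, "x": -0.024, "y": 0.037, "z": 0, "yaw": 0}, {"hand": 1, "x": -0.024, "y": 0.037, "z": 0, "yaw": 0}])

```text
clock: 12.15
eef_pos: [419.1, -190.7, 285.9]
eef_rot: [-3.141, 0.001, 0.452]
wrist_force: [0.4, 1.5, -0.1]
finger_gap: 94.1
finger_force: 0.0
```

Call:
arm_command(targets=[{"hand": 1, "x": -0.024, "y": 0.037, "z": 0, "yaw": 0}, {"hand": 1, "x": -0.024, "y": 0.037, "z": 0, "yaw": 0}, {"hand": 1, "x": -0.024, "y": 0.037, "z": 0, "yaw": 0}, {"hand": 1, "x": 0, "y": 0, "z": 0, "yaw": 0}, {"hand": 1, "x": 0, "y": 0, "z": 0, "yaw": 0}, {"hand": 1, "x": 0, "y": 0, "z": 0, "yaw": 0}])

```text
clock: 12.75
eef_pos: [403.5, -319.6, 286.2]
eef_rot: [-3.141, 0.0, 0.452]
wrist_force: [-0.0, 0.8, 0.3]
finger_gap: 94.3
finger_force: 0.0
```

```bash
python3 - <<'E'
from h import *
s=manip.read_state();p=s['eef_pos'];a=s['eef_rot'][2];print(s['clock'],p,a)
im=snap('wrist','w2')
cv2.imwrite('pics/w2b.png',cv2.resize(im[:290],(800,453),interpolation=cv2.INTER_CUBIC)[:,:,::-1])
h=cv2.cvtColor(im,cv2.COLOR_RGB2HSV)
m=cv2.inRange(h,(0,190,70),(4,255,255))|cv2.inRange(h,(177,190,70),(180,255,255)); k,l,st,ct=cv2.connectedComponentsWithStats(m)
print([(st[i].tolist(),ct[i].round(1).tolist()) for i in range(1,k) if st[i][4]>30])
E
```

```text
12.75 [ 403.48915709 -319.56184834  286.1731506 ] 0.45161875929329365
[([408, 0, 104, 206, 10104], [462.1, 95.9]), ([458, 64, 54, 165, 4285], [493.7, 170.1]), ([230, 136, 19, 14, 201], [238.8, 142.6]), ([269, 136, 19, 13, 210], [278.5, 141.9]), ([360, 301, 19, 25, 102], [368.4, 312.8])]
```

View pics/w2b.png

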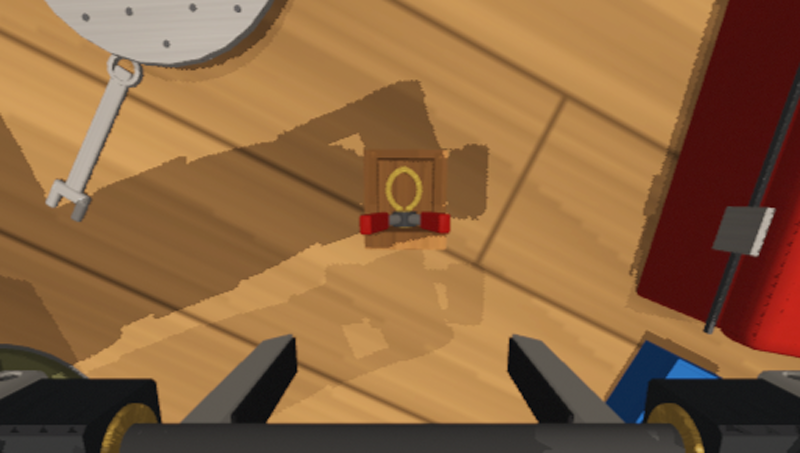

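The pliers stand squarely in the tool's view, with the handles level at (238,143) and (278,142) and the circlip at (258,121) in wrist pixels.

```bash
python3 - <<'E'
from h import *
s=manip.read_state();p=s['eef_pos'];a=s['eef_rot'][2]
L=plane('w2',230,142.9,163);R=plane('w2',288,142.1,163);m=(L+R)/2
print(L,R,np.linalg.norm(L-R),m,'yaw',np.degrees(np.arctan2(*(L-R)[1::-1]))-90)
im,_,_=load('w2');h=cv2.cvtColor(im,cv2.COLOR_RGB2HSV)
y=cv2.inRange(h,(22,120,90),(35,255,255)); y[:100]=0;y[160:]=0;y[:,:230]=0;y[:,290:]=0
ys,xs=np.nonzero(y);print(xs.min(),xs.max(),ys.min(),ys.max(),'clip',plane('w2',(xs.min()+xs.max())/2,ys.min(),15),plane('w2',(xs.min()+xs.max())/2,ys.max(),15))
u=np.array([np.cos(a),np.sin(a)]);v=np.array([np.sin(a),-np.cos(a)])
d=m[:2]-p[:2];print(d@u,d@v)
E
```

```text
[ 435.19551522 -270.05222031  163.        ] [ 463.70507299 -326.72635671  163.        ] 63.4409380540166 [ 449.45029411 -298.38928851  163.        ] yaw 26.70438652399436
248 268 107 133 clip [ 491.88422365 -276.9236156    15.        ] [ 455.77050664 -294.51466862   15.        ]
50.43298648738391 1.0883084220455876
```

Call:
arm_command(newtons=40, targets=[{"hand": 1, "x": 0.025, "y": 0.001, "z": 0, "yaw": -0.01}, {"hand": 1, "x": 0.0255, "y": 0.0005, "z": 0.02, "yaw": 0}, {"hand": 1, "x": 0, "y": 0, "z": 0.04, "yaw": 0}, {"hand": 1, "x": 0, "y": 0, "z": 0.02, "yaw": 0}, {"hand": 1, "x": 0, "y": 0, "z": 0, "yaw": 0}, {"hand": 1, "x": 0, "y": 0, "z": 0, "yaw": 0}])

```text
clock: 13.4
eef_pos: [449.8, -299.1, 207.6]
eef_rot: [3.141, -0.0, 0.461]
wrist_force: [0.5, -0.6, 0.5]
finger_gap: 94.2
finger_force: 0.0
```

Call:
arm_command(targets=[{"hand": 1, "x": 0, "y": 0, "z": 0.03, "yaw": 0}, {"hand": 1, "x": 0, "y": 0, "z": 0.03, "yaw": 0}, {"hand": 1, "x": 0, "y": 0, "z": 0.02, "yaw": 0}, {"hand": 1, "x": 0, "y": 0, "z": 0.007, "yaw": 0}, {"hand": 1, "x": 0, "y": 0, "z": 0, "yaw": 0}, {"hand": 1, "x": 0, "y": 0, "z": 0, "yaw": 0}])

```text
clock: 14.0
eef_pos: [450.1, -300.1, 121.2]
eef_rot: [3.139, -0.001, 0.46]
wrist_force: [1.1, -0.1, 0.5]
finger_gap: 93.9
finger_force: 0.0
```

Call:
arm_command(targets=[{"hand": 0.2, "x": 0, "y": 0, "z": 0, "yaw": 0}, {"hand": 0, "x": 0, "y": 0, "z": 0, "yaw": 0}, {"hand": -0.2, "x": 0, "y": 0, "z": 0, "yaw": 0}, {"hand": -0.6, "x": 0, "y": 0, "z": 0, "yaw": 0}, {"hand": -0.6, "x": 0, "y": 0, "z": 0, "yaw": 0}, {"hand": -0.6, "x": 0, "y": 0, "z": 0, "yaw": 0}, {"hand": -0.6, "x": 0, "y": 0, "z": 0, "yaw": 0}, {"hand": -0.6, "x": 0, "y": 0, "z": 0, "yaw": 0}])

```text
clock: 14.8
eef_pos: [450.3, -300.8, 122.5]
eef_rot: [3.137, -0.002, 0.46]
wrist_force: [-10.0, 3.5, 31.4]
finger_gap: 33.9
finger_force: 23.8
```

Call:
arm_command(targets=[{"hand": -0.6, "x": 0, "y": 0, "z": 0, "yaw": 0}, {"hand": -0.6, "x": 0, "y": 0, "z": 0, "yaw": 0}, {"hand": -0.6, "x": 0, "y": 0, "z": -0.002, "yaw": 0}, {"hand": -0.6, "x": 0, "y": 0, "z": -0.002, "yaw": 0}, {"hand": -0.6, "x": 0, "y": 0, "z": 0, "yaw": 0}])

```text
clock: 15.3
eef_pos: [449.4, -299.6, 123.4]
eef_rot: [-3.142, 0.0, 0.46]
wrist_force: [0.6, 0.6, -0.4]
finger_gap: 30.7
finger_force: 39.9
```

Call:
arm_command(targets=[{"hand": -0.6, "x": 0, "y": 0, "z": -0.01, "yaw": 0}, {"hand": -0.6, "x": 0, "y": 0, "z": -0.02, "yaw": 0}, {"hand": -0.6, "x": 0, "y": 0, "z": -0.02, "yaw": 0}, {"hand": -0.6, "x": 0, "y": 0, "z": -0.02, "yaw": 0}, {"hand": -0.6, "x": 0, "y": 0, "z": -0.02, "yaw": 0}, {"hand": -0.6, "x": 0, "y": 0, "z": -0.02, "yaw": 0}, {"hand": -0.6, "x": 0, "y": 0, "z": 0, "yaw": 0}, {"hand": -0.6, "x": 0, "y": 0, "z": 0, "yaw": 0}])

```text
clock: 16.1
eef_pos: [449.3, -299.5, 232.9]
eef_rot: [-3.141, 0.0, 0.46]
wrist_force: [-0.3, -0.4, -2.5]
finger_gap: 30.5
finger_force: 39.9
```

```bash
cat > pl.py <<'E'
from h import *
import sys
t=sys.argv[1]; z0=float(sys.argv[2])  # z0: predicted clip underside z
s=manip.read_state();p=s['eef_pos'];a=s['eef_rot'][2];print(s['clock'],p,a,s['finger_gap'],s['wrist_force'].round(1))
for n in('wrist','scene','side'): snap(n,n[:2]+t)
u=np.array([np.cos(a),np.sin(a),0])
pr=p+27*u; pr[2]=z0+1.5
C={}
for n in('wr','sc','si'):
    f=n+t; im,_,_=load(f); h=cv2.cvtColor(im,cv2.COLOR_RGB2HSV); y=cv2.inRange(h,(22,110,70),(36,255,255)); w=np.zeros_like(y); q=proj(f,pr); cv2.circle(w,tuple(int(v) for v in q),30 if n=='wr' else 20,255,-1); y&=w
    k,l,st,ct=cv2.connectedComponentsWithStats(y)
    if y.any():
        c=np.vstack(cv2.findContours(y,0,2)[0]); e=cv2.fitEllipse(c) if len(c)>5 else None
        print(n,'pred',q.round(1),'n',(y>0).sum(),'bbox',cv2.boundingRect(c),'ell',np.round(e[0],1),np.round(e[1],1))
    else: print(n,'none',q)
    x0,y0=np.maximum(q.astype(int)-[45,70],0); C[n]=cv2.resize(im[y0:y0+100,x0:x0+90],(263,292),interpolation=cv2.INTER_CUBIC); print(n,'crop',x0,y0)
cv2.imwrite(f'pics/pl{t}.png',np.hstack(list(C.values()))[:,:,::-1])
E
python3 pl.py a 123
```

```text
16.1 [ 449.27266001 -299.51155245  232.93406709] 0.45974702349891294 30.479194400378965 [-0.3 -0.4 -2.5]
wr pred [258.  165.8] n 286 bbox (235, 145, 43, 47) ell [255.4 169.7] [40.8 47.3]
wr crop 212 95
sc none [119.78518563 169.1596952 ]
sc crop 74 99
si none [302.02315515 128.83063067]
si crop 257 58
```

View pics/pla.png

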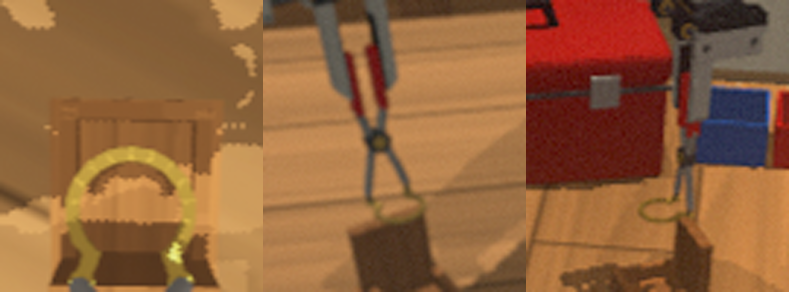

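The crops show the ring fully spread and the pliers upright. Ring centre is at wrist (256.8,167.5), scene (120.2,169.9) and side (304.3,129.5).

```bash
python3 - <<'E'
from h import *
p=np.array([449.27,-299.51,232.93]);a=.4597;u=np.array([np.cos(a),np.sin(a),0]);v=np.array([np.sin(a),-np.cos(a),0])
o=[('wra',256.8,167.5),('sca',120.2,169.9),('sia',304.3,129.5)]
for q in (o,o[1:]):
    x,e=tri(*q);print(x,np.round(e,1),(x-p)@u,(x-p)@v,x[2]-p[2])
for z in(122,125,128):
    x=plane('wra',256.8,167.5,z);print(z,(x-p)@u,(x-p)@v, np.linalg.norm(plane('wra',234.6,167.5,z)-plane('wra',279.1,167.5,z)))
for f,t in(('sca',None),('sia',None)): print(f,proj(f,p+26*u-[0,0,107]))
E
```

```text
[ 468.81318874 -287.87680028  120.58605303] [2.  1.3 3. ] 22.675734716042278 -1.7545988174542388 -112.34394697134778
[ 467.05860855 -288.54648048  120.03952252] [1.9 1.9] 20.8061819204233 -1.9329118936328935 -112.89047748378539
122 24.873968033443973 -1.2719395350463594 47.70785762280943
125 25.30324942274529 -1.268454795703472 47.2153835910844
128 25.73253081204658 -1.2649700563606605 46.722909559359366
sca [119.5445313  168.55283704]
sia [302.34530679 128.3851674 ]
```

Call:
arm_command(targets=[{"hand": -0.6, "x": 0.012, "y": -0.01, "z": 0, "yaw": 0}, {"hand": -0.6, "x": 0.022, "y": -0.0205, "z": 0, "yaw": 0}, {"hand": -0.6, "x": 0.022, "y": -0.0205, "z": 0, "yaw": 0}, {"hand": -0.6, "x": 0.022, "y": -0.0205, "z": 0, "yaw": 0}, {"hand": -0.6, "x": 0.022, "y": -0.0205, "z": 0, "yaw": 0}, {"hand": -0.6, "x": 0.022, "y": -0.0205, "z": 0, "yaw": 0}, {"hand": -0.6, "x": 0.022, "y": -0.0205, "z": 0, "yaw": 0}, {"hand": -0.6, "x": 0.022, "y": -0.0205, "z": 0, "yaw": 0}, {"hand": -0.6, "x": 0.022, "y": -0.0205, "z": 0, "yaw": 0}, {"hand": -0.6, "x": 0.022, "y": -0.0205, "z": 0, "yaw": 0}])

```text
clock: 17.25
eef_pos: [551.4, -30.0, 232.9]
eef_rot: [-3.141, 0.001, 0.46]
wrist_force: [-0.6, 0.2, -2.5]
finger_gap: 30.5
finger_force: 39.9
```

Call:
arm_command(targets=[{"hand": -0.6, "x": 0.022, "y": -0.0205, "z": 0, "yaw": 0}, {"hand": -0.6, "x": 0, "y": 0, "z": 0, "yaw": 0}, {"hand": -0.6, "x": 0, "y": 0, "z": 0, "yaw": 0}, {"hand": -0.6, "x": 0, "y": 0, "z": 0, "yaw": 0}])

```text
clock: 17.65
eef_pos: [561.6, -4.2, 233.2]
eef_rot: [-3.141, 0.0, 0.46]
wrist_force: [-0.0, -0.9, -2.5]
finger_gap: 30.7
finger_force: 39.9
```

```bash
python3 pl.py b 121; cat > fit.py <<'E'
from h import *
import sys
f=sys.argv[1]; zc=float(sys.argv[2]); im,_,_=load(f); h=cv2.cvtColor(im,cv2.COLOR_RGB2HSV)
def circ(m,z,nm,roi=(257,168,45)):
    w=np.zeros_like(m);cv2.circle(w,roi[:2],roi[2],255,-1);ys,xs=np.nonzero(m&w)
    W=np.array([plane(f,x,y,z)[:2] for x,y in zip(xs,ys)]); A=np.c_[2*W,np.ones(len(W))]
    c=np.linalg.lstsq(A,(W**2).sum(1),rcond=None)[0]; r=np.sqrt(c[2]+c[:2]@c[:2]); d=np.linalg.norm(W-c[:2],axis=1)
    print(nm,len(W),c[:2].round(2),'r',r.round(2),'rng',np.percentile(d,[2,98]).round(1)); return c[:2]
a=circ(cv2.inRange(h,(22,110,70),(36,255,255)),zc+2,'ring'); b=circ(cv2.inRange(h,(100,120,40),(125,255,255)),49,'washer')
s=manip.read_state();t=s['eef_rot'][2];d=b-a;print('need',d,'tool',d@[np.cos(t),np.sin(t)],d@[np.sin(t),-np.cos(t)])
E
python3 fit.py wrb 121
```

```text
17.65 [561.63111156  -4.16474948 233.18374827] 0.4595575625971813 30.721159146638694 [-0.  -0.9 -2.5]
wr pred [258.  165.5] n 233 bbox (235, 146, 43, 38) ell [256.  167.5] [39.9 41.3]
wr crop 213 95
sc none [234.86093369 181.13967455]
sc crop 189 111
si none [251.79670488 183.91705366]
si crop 206 113
ring 233 [583.21   8.68] r 21.27 rng [19.5 22.9]
washer 294 [583.81   6.88] r 22.49 rng [17.3 25.1]
need [ 0.59676897 -1.79667182] tool -0.26071278372270257 1.8751511094146411
```

```bash
python3 - <<'E'
from h import *
for f in('wrb','w1'):
    im,_,_=load(f);h=cv2.cvtColor(im,cv2.COLOR_RGB2HSV)
    q=proj(f,[584,7.4,79]).astype(int); print(q,im[q[1],q[0]+4])
    m=((h[...,1]<80)&(h[...,2]>100)).astype(np.uint8);w=np.zeros_like(m);cv2.circle(w,tuple(int(v) for v in q),14,1,-1);m&=w
    k,l,st,ct=cv2.connectedComponentsWithStats(m)
    for i in range(1,k):
        if st[i][4]>40:
            c=cv2.findContours((l==i).astype(np.uint8),0,2)[0][0];W=np.array([plane(f,*p[0],79)[:2] for p in c],np.float32);print(f,st[i],'stub',np.round(cv2.fitEllipse(W)[0],2),np.round(cv2.fitEllipse(W)[1],1),cv2.minEnclosingCircle(W))
for y in range(150,186,2): print(y,' '.join('%3d'%v for v in cv2.cvtColor(load('wrb')[0],cv2.COLOR_RGB2HSV)[y,240:276:2,1]))
E
```

```text
[257 162] [158 149 138]
wrb [245 150  26  26 487] stub [583.46   7.37] [30.  30.6] ((583.676025390625, 7.526572227478027), 15.816596031188965)
[258 116] [169 159 147]
w1 [248 106  21  22 356] stub [583.79   7.49] [29.5 31. ] ((584.0245361328125, 7.738607406616211), 15.838215827941895)
150   4 125 171 171 171 170 146 122  71 100 140 163 170 170 171 164 137  77
152 106 170 167 172  91  24  34  32  35  33  34  36  75 162 169 170 146 168
154 170 170 153 105   7  33  33  33  33  33  33  34  33  35 109 169 171 129
156 171 154 121 145  33  33  33  33  35  33  32  33  33  33  20 144 171 170
158 170  77 166  10  33  32  33  33  33  33  33  33  31  34  31 129 151 171
160 145 169 167  15  33  33  34  32  30  23  33  33  33  33  33  66  58 172
162  26 168 165  24  33  34  34  33  17  13  26  34  34  33  35  23 121 171
164 166 167 165  17  32  33  34  34  17  13  28  31  33  33  33  47 166 153
166 132 167 167  11  32  33  32  33  33  35  35  33  33  33  33 155 163 137
168  23 164 164  40  34  33  35  33  35  34  34  34  34  34  15 168 166 135
170  26 135 165 165  23  33  35  33  32  34  32  34  33  27 118 164 166 120
172  66   3 170 168 153   8  33  35  34  34  32  34  21 112 170 166  50 167
174 133  28   6 171 169 169  86   4  25  32   6  25 137 170 169  45  50 173
176 168  52  28  22  98 166 165 165 169 172 168 171 169 168  12  24 152 171
178 174 171  41  28  28  22  50 135 166 168 169  87   3  29  26  99 172 171
180 174 174 149  42  28  30  28  28  26  26  28  28  28  26  81 170 169 129
182 171 174 176  89  28  30  30  30  30  28  30  28  25  27 173 172 173  41
184 176 176 176  32  28  30  30  30  30  30  32  29  25  24 107 176 177  87
```

Call:
arm_command(targets=[{"hand": -0.6, "x": 0, "y": 0.0012, "z": 0.01, "yaw": 0}, {"hand": -0.6, "x": 0, "y": 0, "z": 0.014, "yaw": 0}, {"hand": -0.6, "x": 0, "y": 0, "z": 0.01, "yaw": 0}, {"hand": -0.6, "x": 0, "y": 0, "z": 0, "yaw": 0}, {"hand": -0.6, "x": 0, "y": 0, "z": 0, "yaw": 0}, {"hand": -0.6, "x": 0, "y": 0, "z": 0, "yaw": 0}])

```text
clock: 18.4
eef_pos: [562.6, -5.0, 199.8]
eef_rot: [3.141, -0.001, 0.46]
wrist_force: [0.0, 0.4, -2.5]
finger_gap: 30.9
finger_force: 39.9
```

```bash
python3 pl.py c 88|head -1;  python3 fit.py wrc 88; python3 - <<'E'
from h import *
# side / scene: brass ring rows vs stub: crop
im=np.hstack([cv2.resize(load('scc')[0][150:225,205:265],(400,500),interpolation=cv2.INTER_CUBIC),cv2.resize(load('sic')[0][150:225,225:285],(400,500),interpolation=cv2.INTER_CUBIC)])
cv2.imwrite('pics/c5.png',im[:,:,::-1])
E
```

```text
18.4 [562.64666847  -5.03034915 199.84904813] 0.4598583938870786 30.91010077648586 [ 0.   0.4 -2.5]
ring 236 [584.01   7.55] r 21.59 rng [19.8 23.4]
washer 254 [583.22   6.89] r 21.27 rng [15.7 25.4]
need [-0.7881971  -0.65777491] tool -0.9982371088353377 0.23967722528431565Traceback (most recent call last):
  File "pl.py", line 14, in <module>
    print(n,'pred',q.round(1),'n',(y>0).sum(),'bbox',cv2.boundingRect(c),'ell',np.round(e[0],1),np.round(e[1],1))
                                                                                        ~^^^
TypeError: 'NoneType' object is not subscriptable
```

Call:
arm_command(targets=[{"hand": -0.6, "x": -0.0005, "y": 0, "z": 0.005, "yaw": 0}, {"hand": -0.6, "x": 0, "y": 0, "z": 0.005, "yaw": 0}, {"hand": -0.6, "x": 0, "y": 0, "z": 0.005, "yaw": 0}, {"hand": -0.6, "x": 0, "y": 0, "z": 0.005, "yaw": 0}, {"hand": -0.6, "x": 0, "y": 0, "z": 0, "yaw": 0}, {"hand": -0.6, "x": 0, "y": 0, "z": 0, "yaw": 0}])

```text
clock: 19.15
eef_pos: [562.0, -5.3, 179.4]
eef_rot: [-3.141, 0.0, 0.46]
wrist_force: [0.2, -0.9, -2.9]
finger_gap: 30.2
finger_force: 39.9
```

Call:
arm_command(targets=[{"hand": -0.6, "x": 0, "y": 0, "z": 0.004, "yaw": 0}, {"hand": -0.6, "x": 0, "y": 0, "z": 0.004, "yaw": 0}, {"hand": -0.6, "x": 0, "y": 0, "z": 0.004, "yaw": 0}, {"hand": -0.6, "x": 0, "y": 0, "z": 0.002, "yaw": 0}, {"hand": -0.6, "x": 0, "y": 0, "z": 0, "yaw": 0}, {"hand": -0.6, "x": 0, "y": 0, "z": 0, "yaw": 0}])

```text
clock: 19.75
eef_pos: [562.0, -5.3, 165.5]
eef_rot: [3.142, -0.0, 0.46]
wrist_force: [0.5, -0.5, -1.9]
finger_gap: 30.4
finger_force: 39.9
```

Call:
arm_command(targets=[{"hand": -0.6, "x": 0, "y": 0, "z": 0.001, "yaw": 0}, {"hand": -0.6, "x": 0, "y": 0, "z": 0.001, "yaw": 0}, {"hand": -0.6, "x": 0, "y": 0, "z": 0.001, "yaw": 0}, {"hand": -0.6, "x": 0, "y": 0, "z": 0, "yaw": 0}, {"hand": -0.6, "x": 0, "y": 0, "z": 0, "yaw": 0}])

```text
clock: 20.25
eef_pos: [562.0, -5.3, 162.4]
eef_rot: [-3.142, 0.0, 0.46]
wrist_force: [0.7, -0.5, -2.7]
finger_gap: 30.9
finger_force: 39.9
```

Call:
arm_command(targets=[{"hand": -0.6, "x": 0, "y": 0, "z": 0.0005, "yaw": 0}, {"hand": -0.6, "x": 0, "y": 0, "z": 0.0005, "yaw": 0}, {"hand": -0.6, "x": 0, "y": 0, "z": 0, "yaw": 0}, {"hand": -0.6, "x": 0, "y": 0, "z": 0, "yaw": 0}])

```text
clock: 20.65
eef_pos: [562.0, -5.3, 161.5]
eef_rot: [-3.142, -0.0, 0.46]
wrist_force: [-0.4, -0.4, -2.0]
finger_gap: 30.7
finger_force: 39.9
```

Call:
arm_command(targets=[{"hand": -0.6, "x": 0, "y": 0, "z": 0.0005, "yaw": 0}, {"hand": -0.6, "x": 0, "y": 0, "z": 0.0005, "yaw": 0}, {"hand": -0.6, "x": 0, "y": 0, "z": 0, "yaw": 0}, {"hand": -0.6, "x": 0, "y": 0, "z": 0, "yaw": 0}])

```text
clock: 21.05
eef_pos: [562.0, -5.3, 160.5]
eef_rot: [3.142, -0.0, 0.46]
wrist_force: [-0.3, 0.8, -1.3]
finger_gap: 30.4
finger_force: 39.9
```

Call:
arm_command(targets=[{"hand": -0.6, "x": 0, "y": 0, "z": 0.0005, "yaw": 0}, {"hand": -0.6, "x": 0, "y": 0, "z": 0.0005, "yaw": 0}, {"hand": -0.6, "x": 0, "y": 0, "z": 0, "yaw": 0}, {"hand": -0.6, "x": 0, "y": 0, "z": 0, "yaw": 0}])

```text
clock: 21.45
eef_pos: [562.1, -5.3, 160.3]
eef_rot: [3.141, -0.001, 0.46]
wrist_force: [-3.3, 0.1, 7.5]
finger_gap: 30.8
finger_force: 39.9
```

Contact came at TCP z = 160.4 mm, exactly as predicted. I'll ease off slightly and check.

Call:
arm_command(targets=[{"hand": -0.6, "x": 0, "y": 0, "z": -0.0005, "yaw": 0}, {"hand": -0.6, "x": 0, "y": 0, "z": 0, "yaw": 0}, {"hand": -0.6, "x": 0, "y": 0, "z": 0, "yaw": 0}, {"hand": -0.6, "x": 0, "y": 0, "z": 0, "yaw": 0}])

```text
clock: 21.85
eef_pos: [562.1, -5.3, 160.3]
eef_rot: [3.141, -0.0, 0.46]
wrist_force: [-2.2, -0.2, 5.7]
finger_gap: 30.6
finger_force: 39.9
```

```bash
python3 - <<'E'
from h import *
s=manip.read_state();print(s['clock'],s['eef_pos'],s['wrist_force'],s['finger_force'],s['finger_gap'])
for n in('wrist','scene','side'): snap(n,n[:2]+'d')
im=np.hstack([cv2.resize(load('scd')[0][150:225,205:265],(270,338),interpolation=cv2.INTER_CUBIC),cv2.resize(load('sid')[0][150:225,225:285],(270,338),interpolation=cv2.INTER_CUBIC),cv2.resize(load('wrd')[0][130:205,227:287],(260,338),interpolation=cv2.INTER_CUBIC)])
cv2.imwrite('pics/c6.png',im[:,:,::-1])
E
python3 fit.py wrd 49
```

```text
21.85 [562.12860296  -5.28706706 160.32091408] [-2.18526452 -0.15154887  5.67468836] 39.890164732933044 30.62543209641883
ring 206 [583.6   7.5] r 21.36 rng [19.6 23.1]
washer 243 [581.85   5.61] r 21.05 rng [16.5 27.4]
need [-1.7546189  -1.88332021] tool -2.408169120292391 0.9090126562357402
```

View pics/c6.png

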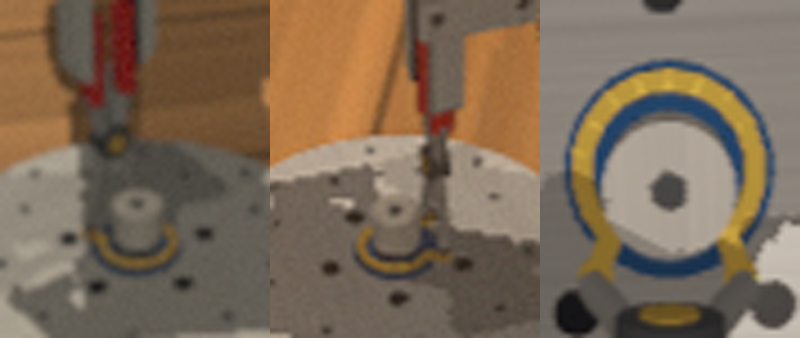

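The circlip lies spread and centred on the blue washer round the stub. Its fitted centre is (583.6,7.5), against (583.5,7.4) for the stub. The contact load is about 8 N, so I'm handing in.

```bash
python3 -c "
from cell import manip
print(manip.sign_off())"
```

```text
the job is handed in; nothing more can be done
None
```

I handed the job in at about 22 s: both offcuts are in the scrap bin, and the pliers are still gripped and upright, holding the spread circlip on the blue washer, centred to about 0.2 mm and pressing with about 8 N; no verdict came back at hand-in.

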